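# Put the colour-coded chopping boards away

### The job

The four colour-coded chopping boards are dry: take them one by one from the wire draining rack and put each away in the slot of its own colour in the bamboo storage stand, upright, right down in the slot and centred along it. Set the boards down rather than dropping them, and leave the glass tumbler and the green mug where they stand.

Things in the scene. Friction and masses are not known exactly. Their poses are not given: they have to be found in the camera images.
- board_red: red plastic chopping board, 190 x 10 x 110 mm (long, thick, tall), loose, 0.21 kg, on its long edge in the wire draining rack. Origin: middle of its lower edge; x along it, y through its thickness, z up. Hand hole 54 to 74 mm from the middle (-x end). Rack: boards parallel, 64 mm apart, each between wire hoops (4 mm play a side, 60 mm above its lower edge). Lift 120 mm to pass over other boards.
- holder_red: red plastic slot, fixed on the bamboo storage stand: upright channel 130 mm long, open at top and ends. Origin: centre of its underside; x along the channel, y across, z up. Its floor, where the board's lower edge rests, is 4 mm above the origin; walls 13 mm apart up to z = 34 mm, flaring to a mouth 31 mm wide at 56 mm. Holders parallel, 64 mm apart, colours in any order.
- board_yellow: yellow plastic chopping board, 190 x 10 x 110 mm (long, thick, tall), loose, 0.21 kg, on its long edge in the wire draining rack. Origin: middle of its lower edge; x along it, y through its thickness, z up. Hand hole 54 to 74 mm from the middle (-x end). Rack: boards parallel, 64 mm apart, each between wire hoops (4 mm play a side, 60 mm above its lower edge). Lift 120 mm to pass over other boards.
- holder_yellow: yellow plastic slot, fixed on the bamboo storage stand: upright channel 130 mm long, open at top and ends. Origin: centre of its underside; x along the channel, y across, z up. Its floor, where the board's lower edge rests, is 4 mm above the origin; walls 13 mm apart up to z = 34 mm, flaring to a mouth 31 mm wide at 56 mm. Holders parallel, 64 mm apart, colours in any order.
- board_green: green plastic chopping board, 190 x 10 x 110 mm (long, thick, tall), loose, 0.21 kg, on its long edge in the wire draining rack. Origin: middle of its lower edge; x along it, y through its thickness, z up. Hand hole 54 to 74 mm from the middle (-x end). Rack: boards parallel, 64 mm apart, each between wire hoops (4 mm play a side, 60 mm above its lower edge). Lift 120 mm to pass over other boards.
- holder_green: green plastic slot, fixed on the bamboo storage stand: upright channel 130 mm long, open at top and ends. Origin: centre of its underside; x along the channel, y across, z up. Its floor, where the board's lower edge rests, is 4 mm above the origin; walls 13 mm apart up to z = 34 mm, flaring to a mouth 31 mm wide at 56 mm. Holders parallel, 64 mm apart, colours in any order.
- board_blue: blue plastic chopping board, 190 x 10 x 110 mm (long, thick, tall), loose, 0.21 kg, on its long edge in the wire draining rack. Origin: middle of its lower edge; x along it, y through its thickness, z up. Hand hole 54 to 74 mm from the middle (-x end). Rack: boards parallel, 64 mm apart, each between wire hoops (4 mm play a side, 60 mm above its lower edge). Lift 120 mm to pass over other boards.
- holder_blue: blue plastic slot, fixed on the bamboo storage stand: upright channel 130 mm long, open at top and ends. Origin: centre of its underside; x along the channel, y across, z up. Its floor, where the board's lower edge rests, is 4 mm above the origin; walls 13 mm apart up to z = 34 mm, flaring to a mouth 31 mm wide at 56 mm. Holders parallel, 64 mm apart, colours in any order.
- glass_tumbler: clear glass tumbler, 81 mm across and 92 mm tall, loose, upright on the counter left of the hob; origin at the centre of its foot, z up. A bystander.
- green_mug: green and white mug, 78 x 116 x 101 mm, loose, upright on the counter right of the hob; origin at the centre of its foot, z up. A bystander.

How it is judged:
By the outcome, as a careful person would: the job done as asked, in the order asked, and still so for the second after the job is handed in, with the robot touching nothing.
It also fails if it takes over 96 s, if anything falls off the work surface, if the arm or the gripper's body presses on something with over 40 N, if the wrist force passes 120 N, or if a joint passes its speed limit or range.

### The arm

A 7-joint arm with a two-finger parallel gripper is mounted at the origin on a cart in front of the work surface, level with it; the furniture and walls round the work are solid. World frame = base frame: x ahead of the robot, y to its left, z up, the work surface at z = 0. Lengths are in m, angles in rad, forces in N, time in s.
With the tool pointing down it reaches from about 0.4 to 0.85 m from the base axis. Payload 10.4 kg.
Tool frame: the origin (TCP) lies between the finger pads; the fingertips stand 11 mm ahead of it and the grasp point (between the pads) lies 8 mm behind it (tip_reach is the distance from the TCP to the fingertips, in m); z points along the fingers, y is the line along which they close (so a half turn about z gives the same grasp; the last joint's range is limited). The gripper opens to 85 mm and grips with 20 to 120 N. Pads are 22 mm wide; open, the fingers measure 114 mm over their backs; the gripper's body (76 mm by 85 mm) begins 54 mm behind the grasp point. The pads swing forward as they close: fully open they stand 13 mm farther back than shut.
Start: joints at [1.253, 0.332, -0.065, 1.46, 0.022, 1.35, -0.088], TCP at [0.182, -0.598, 0.242] pointing down, gripper open.
Joint ranges: [-2.6, 2.6], [-0.5, 2.12], [-1.47, 1.34], [0.16, 2.42], [-1.27, 4.41], [0.06, 2.06], [-2.6, 2.6]. Speed limits (rad/s): [2.22, 2.22, 2.79, 2.79, 3.14, 3.14, 3.14].

### API

Orientations are given as a unit quaternion [x, y, z, w].
In Python, from workcell import * gives the robot as it stands.
- The arm moves only by the shell command python3 -m inch 'ROWS' [OPENING] [FORCE]. ROWS is JSON, a list of rows, each an object with "slide": the shift along the world's x, y, z in m, a list of three; "yaw": the turn about the world's z in rad. A call has 1 to 20 rows; each row is the pose to reach, as a shift and turn from the pose commanded when the call began; what a row does not reach only later rows make up. A row lasts 1/12 s, in which the tool goes at most 41.7 mm and 7.16 degrees, less where a joint would pass 70% of its speed; a pose out of reach is approached as far as the arm can. A call with a gripper value outside its range is refused whole. OPENING is the closure in counts, from 0 (fully open) to 255 (shut), set as the call begins (- or left out, the last holds). The fingers move at their own pace and stop on an object; FORCE is the grip in N (left out, the last holds). Time passes only in rows, so rows that repeat a pose let the fingers close. It gives the time, the measured TCP pose, the force, the opening and the grip force at its end, in the units of the state.
- get_obs(): the state, without advancing time (a new reading comes with each control period).
- camera(name): name is "side" or "top"; returns a dict with "frame" (384x512x3 uint8, red, green, blue), "fx", "fy", "cx", "cy" (pixels), "extrinsics" (4x4, takes a point from world to camera coordinates). Camera axes: x right, y down, z forward; pixel columns grow to the right and rows downward; lengths in m; the calibration is good to about 2 mm. A picture is of the moment at which its call begins. There is no depth.
- hand_in(): hands the job in; it is judged then, once.
The state is a dict: "clock": time; "joint_pos": joint angles; "joint_velocities": joint speeds; "tau": joint torques, N m; "position": TCP position; "ee_rot": TCP orientation; "ft_force": force on the tool from outside, world axes, zero at the start; "torque": the same for the moment, N m; "grip_width": opening from 0.0 (shut) to 1.0 (fully open); "grasp_force": force on a finger pad.
Only numpy, scipy, OpenCV 4.12 (cv2) and the standard library are available. Lean on these libraries where they do the work, as an engineer would, in place of code of your own. Each camera call takes 0.05 s, during which the arm holds its last target. There are 200 camera calls.

## Working session

There is one attempt and no reset: what is moved stays moved. The work goes in short steps, Python scripts to look and compute and a shell command to move; the robot and the scene stay as the last step left them, time stands still between calls to the robot, and variables do not carry over. Pictures are saved under pics/ and viewed, at most 14 in all, crops included, and the job is handed in when it is done.

```bash
mkdir -p pics
python3 - <<'E'
from workcell import *
import cv2
for n in("side","top"):
    c=camera(n);cv2.imwrite(f"pics/{n}0.png",c["frame"][:,:,::-1]);print(n,c["fx"],c["fy"],c["cx"],c["cy"],c["extrinsics"])
o=get_obs();print(o)
E
```

```text
side 356.35470446538534 356.35470446538534 259.4838260211139 193.36667837193366 [[-0.92555592 -0.3780882  -0.01988853  0.46418012]
 [-0.17729655  0.47923709 -0.85959161  0.136395  ]
 [ 0.33453277 -0.79207394 -0.51059446  0.97475364]
 [ 0.          0.          0.          1.        ]]
top 439.1307792951213 439.1307792951213 257.08376724812064 189.59695236381256 [[ 0.01240579 -0.9998876   0.00841934  0.00200359]
 [-0.9825159  -0.01375365 -0.18567     0.49836485]
 [ 0.18576492 -0.00596875 -0.98257609  1.4449514 ]
 [ 0.          0.          0.          1.        ]]
{'clock': 0.1, 'joint_pos': array([ 1.25338379,  0.33282326, -0.06466978,  1.46088163,  0.02156199,
        1.34993058, -0.08849   ]), 'joint_velocities': array([-0.00096193, -0.00231747,  0.001242  , -0.00160533,  0.00067213,
        0.00085187, -0.00021359]), 'tau': array([ 1.75266643e-03, -6.26747274e+01,  4.94772813e-02, -3.92426598e+01,
        1.64087140e-02,  6.94291550e-03, -3.07413598e-05]), 'position': array([ 0.18149104, -0.59770919,  0.2415747 ]), 'ee_rot': array([ 9.89155656e-01,  1.46869439e-01, -1.16774675e-04, -6.64521128e-04]), 'ft_force': array([0.17083187, 0.60923572, 0.54101218]), 'torque': array([0.01291613, 0.00825335, 0.00205851]), 'grasp_force': 0.0, 'grip_width': 1.001913424448046}
```

View pics/side0.png

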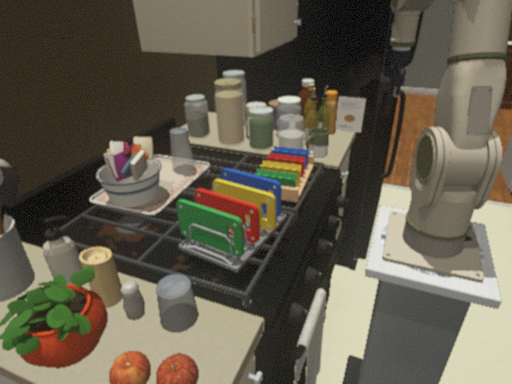

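View pics/top0.png

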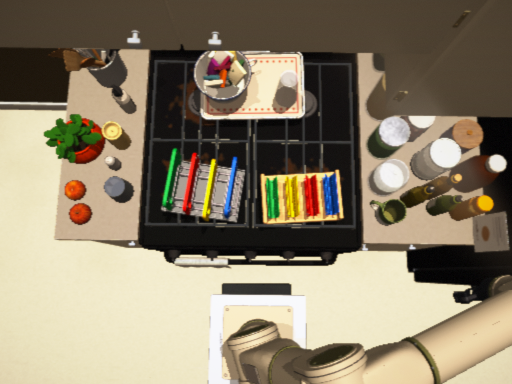

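Run:
```python
import cv2
a=cv2.imread("pics/top0.png")[140:230,150:350];cv2.imwrite("pics/topc.png",cv2.resize(a,None,fx=4,fy=4,interpolation=cv2.INTER_CUBIC))
a=cv2.imread("pics/side0.png")[140:270,165:325];cv2.imwrite("pics/sidec.png",cv2.resize(a,None,fx=4.6,fy=4.6,interpolation=cv2.INTER_CUBIC))
```

```text
(no output)
```

View pics/topc.png

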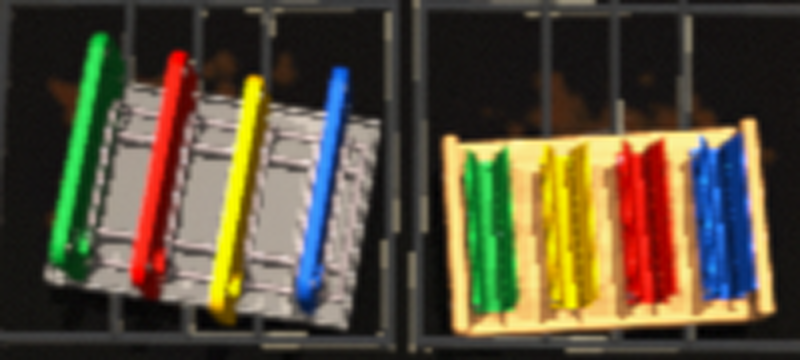

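View pics/sidec.png

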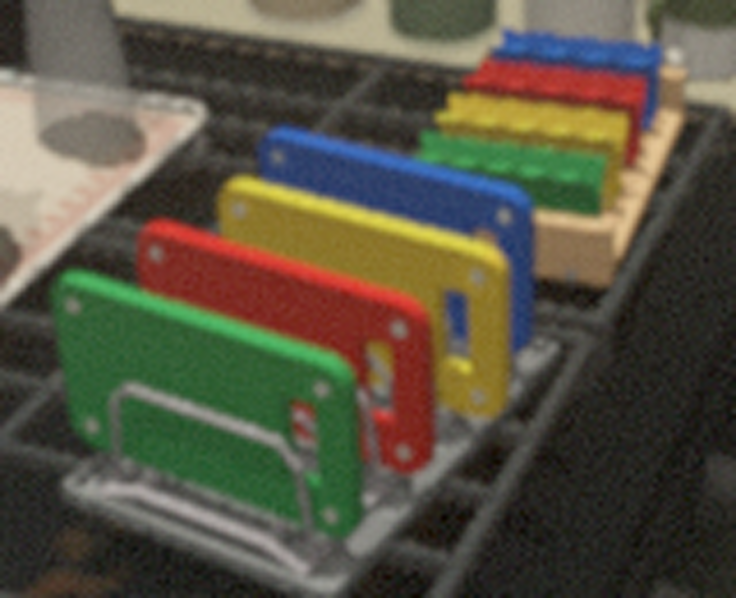

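```bash
cat > h.py <<'E'
import numpy as np, cv2
def cam(c):
    E=c["extrinsics"];R=E[:3,:3];return R,-R.T@E[:3,3]
def rays(c,uv):
    R,C=cam(c);uv=np.atleast_2d(uv)
    d=np.c_[(uv[:,0]-c["cx"])/c["fx"],(uv[:,1]-c["cy"])/c["fy"],np.ones(len(uv))]@R
    return C,d
def onz(c,uv,z):
    C,d=rays(c,uv);return C+d*((z-C[2])/d[:,2])[:,None]
def proj(c,P):
    E=c["extrinsics"];p=np.atleast_2d(P)@E[:3,:3].T+E[:3,3]
    return np.c_[p[:,0]/p[:,2]*c["fx"]+c["cx"],p[:,1]/p[:,2]*c["fy"]+c["cy"]]
HUE=dict(green=(45,85),red=(0,8),yellow=(20,35),blue=(100,125))
def mask(fr,col):
    h=cv2.cvtColor(cv2.GaussianBlur(fr,(3,3),0),cv2.COLOR_RGB2HSV)
    lo,hi=HUE[col];H=h[...,0].astype(int)
    m=(H>=lo)&(H<=hi)
    if col=="red": m|=H>172
    return (m&(h[...,1]>110)&(h[...,2]>60)).astype(np.uint8)
def blobs(m,roi,amin=60):
    u0,v0,u1,v1=roi;k=np.zeros_like(m);k[v0:v1,u0:u1]=m[v0:v1,u0:u1]
    n,l,s,ce=cv2.connectedComponentsWithStats(k)
    return [(l==i) for i in np.argsort(-s[1:,4])+1 if s[i,4]>amin]
def chroma(fr): 
    f=fr.astype(float);return f.max(2)-f.min(2)
def edges(fr,m):
    """per row half-max left/right crossings"""
    ch=chroma(fr);out=[]
    for v in np.where(m.any(1))[0]:
        us=np.where(m[v])[0];a,b=us[0]-4,us[-1]+5
        r=ch[v,a:b];t=r.max()/2;i=np.where(r>t)[0]
        if i[0]==0 or i[-1]==len(r)-1: continue
        L=a+i[0]-(r[i[0]]-t)/(r[i[0]]-r[i[0]-1]);R=a+i[-1]+(r[i[-1]]-t)/(r[i[-1]]-r[i[-1]+1])
        out.append((v,L,R))
    return np.array(out)
def rline(x,y):
    for _ in range(3):
        p=np.polyfit(x,y,1);r=abs(y-np.polyval(p,x));k=r<max(2*np.median(r),.3);x,y=x[k],y[k]
    return p
E
cat > m1.py <<'E'
from workcell import *
from h import *
T=camera("top");S=camera("side")
print("camT",cam(T)[1],"camS",cam(S)[1])
for col in HUE:
    B=blobs(mask(T["frame"],col),(155,140,250,230));Sb=blobs(mask(S["frame"],col),(170,160,290,260))
    b=B[0];e=edges(T["frame"],b);n=len(e);q=e[5:-12]
    p=rline(q[:,0],q[:,1]);v0,v1=e[0,0],e[-1,0]
    a=[np.polyval(p,v0),v0];z_=[np.polyval(p,v1),v1]
    P=onz(T,[a,z_],.12);C=cam(T)[1]
    N=np.cross(P[0]-C,P[1]-C);N/=np.linalg.norm(N);d=(P[0]-P[1])[:2];d/=np.linalg.norm(d)
    nrm=np.array([-d[1],d[0],0])    # towards +y
    # side view top boundary = far (-y) edge, 10 mm from left edge
    s=Sb[0];us=np.where(s.any(0))[0];us=us[8:-14];vs=np.array([np.where(s[:,u])[0][0] for u in us])-.5
    pp=rline(us,vs);C2,D=rays(S,np.c_[us,np.polyval(pp,us)])
    t=((C-nrm*.010-C2)@N)/(D@N);X=C2+D*t[:,None]
    zt=X[:,2].mean()
    P=onz(T,[a,z_],zt)-nrm*.005
    print(col,"rows",v0,v1,"w",np.round(np.median(q[:,2]-q[:,1]),1),"z",X[[0,-1],2].round(4),zt.round(4),"far",P[0].round(4),"near",P[1].round(4),"yaw",np.arctan2(d[1],d[0]).round(4),"len",np.linalg.norm(P[0]-P[1]).round(4))
for col in HUE:
    b=blobs(mask(T["frame"],col),(258,168,348,226))[0];e=edges(T["frame"],b);q=e[3:-3]
    L=rline(q[:,0],q[:,1]);Rr=rline(q[:,0],q[:,2]);vs=np.array([e[0,0],e[-1,0]])
    s=blobs(mask(S["frame"],col),(250,140,320,195))
    print(col,"H rows",vs,"w",np.median(q[:,2]-q[:,1]).round(2))
    for z in(.05,.07,.09):
        A=onz(T,np.c_[(np.polyval(L,vs)+np.polyval(Rr,vs))/2,vs],z);d=A[0]-A[1]
        print("  ",z,A.mean(0)[:2].round(4),"len",np.linalg.norm(d).round(4),"yaw",np.arctan2(d[1],d[0]).round(4))
    if s:
        ys,xs=np.where(s[0]);print("  side u",xs.min(),xs.max(),"v at umin",ys[xs==xs.min()].min(),"v at umax",ys[xs==xs.max()].min(),ys[xs==xs.max()].max())
E
python3 m1.py
```

```text
camT [0.22120524 0.01748226 1.51228922] camS [0.12771998 0.88221243 0.62417967]
green rows 148.0 208.0 w 4.2 z [0.1733 0.1712] 0.1722 far [0.6038 0.2733 0.1722] near [0.4121 0.3004 0.1722] yaw -0.1404 len 0.1936
red rows 152.0 214.0 w 4.6 z [0.1755 0.1697] 0.1725 far [0.5915 0.2102 0.1725] near [0.3943 0.2384 0.1725] yaw -0.1417 len 0.1992
yellow rows 159.0 220.0 w 4.5 z [0.1719 0.1715] 0.1717 far [0.5699 0.1494 0.1717] near [0.3768 0.1759 0.1717] yaw -0.1368 len 0.1949
blue rows 156.0 216.0 w 4.0 z [0.173 0.172] 0.1725 far [0.5804 0.0813 0.1725] near [0.3899 0.1079 0.1725] yaw -0.139 len 0.1924Traceback (most recent call last):
  File "m1.py", line 22, in <module>
    L=rline(q[:,0],q[:,1]);Rr=rline(q[:,0],q[:,2]);vs=np.array([e[0,0],e[-1,0]])
            ~^^^^^
IndexError: too many indices for array: array is 1-dimensional, but 2 were indexed
```

```bash
cat > m2.py <<'E'
from workcell import *
from h import *
T=camera("top");S=camera("side");R={}
for col in HUE:
    m=mask(T["frame"],col);h=cv2.cvtColor(T["frame"],cv2.COLOR_RGB2HSV);m[h[...,1]<190]*= (col!="yellow")
    b=blobs(m,(258,168,348,226))[0]
    vs=np.where(b.any(1))[0];e=np.array([(v,np.where(b[v])[0][0]-.5,np.where(b[v])[0][-1]+.5) for v in vs]);q=e[3:-3]
    c=rline(q[:,0],(q[:,1]+q[:,2])/2);vv=np.array([vs[0]-.5,vs[-1]+.5])
    print(col,"rows",vv,"w",np.mean(q[:,2]-q[:,1]).round(2),"uc",np.polyval(c,vv).round(2))
    for z in(.07,.10,.12):
        A=onz(T,np.c_[np.polyval(c,vv),vv],z);d=A[0]-A[1]
        print("  ",z,A.mean(0)[:2].round(4),"len",np.linalg.norm(d).round(4),"yaw",np.arctan2(d[1],d[0]).round(4))
    for s in blobs(mask(S["frame"],col),(250,140,330,195),20)[:2]:
        ys,xs=np.where(s);print("  side u",xs.min(),xs.max(),[(x,ys[xs==x].min(),ys[xs==x].max()) for x in range(xs.min(),xs.max()+1,6)])
E
python3 m2.py
```

```text
green rows [177.5 217.5] w 11.09 uc [270.67 273.51]
   0.07 [ 0.4684 -0.0416] len 0.1355 yaw 0.0761
   0.1 [ 0.4632 -0.0403] len 0.1326 yaw 0.0761
   0.12 [ 0.4598 -0.0395] len 0.1308 yaw 0.0761
  side u 257 295 [(257, np.int64(170), np.int64(174)), (263, np.int64(170), np.int64(175)), (269, np.int64(171), np.int64(177)), (275, np.int64(171), np.int64(178)), (281, np.int64(172), np.int64(183)), (287, np.int64(173), np.int64(183)), (293, np.int64(174), np.int64(185))]
red rows [175.5 215.5] w 13.12 uc [309.33 312.4 ]
   0.07 [ 0.4769 -0.171 ] len 0.1357 yaw 0.0655
   0.1 [ 0.4716 -0.1671] len 0.1329 yaw 0.0655
   0.12 [ 0.4681 -0.1645] len 0.131 yaw 0.0655
  side u 265 304 [(265, np.int64(157), np.int64(158)), (271, np.int64(153), np.int64(159)), (277, np.int64(154), np.int64(160)), (283, np.int64(155), np.int64(160)), (289, np.int64(155), np.int64(161)), (295, np.int64(156), np.int64(162)), (301, np.int64(157), np.int64(174))]
yellow rows [175.5 216.5] w 13.03 uc [290.19 293.33]
   0.07 [ 0.4744 -0.1072] len 0.1391 yaw 0.0732
   0.1 [ 0.4691 -0.1046] len 0.1362 yaw 0.0732
   0.12 [ 0
[... 453 characters left out ...]
nt64(192), np.int64(194))]
blue rows [174.5 213.5] w 12.52 uc [328.62 331.9 ]
   0.07 [ 0.4829 -0.2359] len 0.1325 yaw 0.0641
   0.1 [ 0.4774 -0.2306] len 0.1298 yaw 0.0641
   0.12 [ 0.4738 -0.2271] len 0.1279 yaw 0.0641
  side u 250 280 [(250, np.int64(173), np.int64(185)), (256, np.int64(175), np.int64(186)), (262, np.int64(177), np.int64(188)), (268, np.int64(178), np.int64(188)), (274, np.int64(179), np.int64(192)), (280, np.int64(184), np.int64(184))]
  side u 274 307 [(274, np.int64(150), np.int64(151)), (280, np.int64(148), np.int64(151)), (286, np.int64(149), np.int64(152)), (292, np.int64(149), np.int64(153)), (298, np.int64(150), np.int64(153)), (304, np.int64(151), np.int64(154))]
```

Run:
```python
from workcell import *
from h import *
S=camera("side");y=.07;d=np.array([np.cos(y),np.sin(y)]);n=np.array([-d[1],d[0]])
H=dict(green=((270.67+273.51)/2,197.5),yellow=(291.76,196),red=(310.86,195.5),blue=(330.26,194));T=camera("top")
for z in(.075,.085,.095,.105):
  print(z)
  for k,uv in H.items():
    c=onz(T,[uv],z)[0,:2]
    print(k,c.round(4),[proj(S,[*(c+d*t-n*.0155),z])[0].round(1).tolist() for t in(.03,-.03,-.065)])
```

```text
0.075
green [ 0.4669 -0.0414] [[266.5, 180.1], [284.6, 182.6], [295.4, 184.1]]
yellow [ 0.4729 -0.1068] [[271.9, 171.1], [289.2, 173.4], [299.5, 174.7]]
red [ 0.4755 -0.1704] [[277.5, 163.2], [294.2, 165.3], [304.2, 166.5]]
blue [ 0.4814 -0.2351] [[282.0, 155.7], [298.0, 157.6], [307.6, 158.7]]
0.085
green [ 0.4652 -0.041 ] [[266.9, 177.5], [285.1, 180.0], [295.9, 181.5]]
yellow [ 0.4711 -0.1059] [[272.3, 168.6], [289.7, 170.9], [300.1, 172.2]]
red [ 0.4737 -0.169 ] [[277.9, 160.9], [294.7, 162.9], [304.7, 164.1]]
blue [ 0.4796 -0.2333] [[282.3, 153.4], [298.5, 155.3], [308.1, 156.4]]
0.095
green [ 0.4635 -0.0406] [[267.3, 174.9], [285.6, 177.4], [296.5, 178.8]]
yellow [ 0.4694 -0.1051] [[272.7, 166.1], [290.2, 168.4], [300.7, 169.7]]
red [ 0.4719 -0.1677] [[278.3, 158.5], [295.2, 160.5], [305.2, 161.7]]
blue [ 0.4778 -0.2315] [[282.7, 151.2], [298.9, 153.0], [308.6, 154.1]]
0.105
green [ 0.4618 -0.0402] [[267.8, 172.2], [286.2, 174.7], [297.1, 176.1]]
yellow [ 0.4676 -0.1042] [[273.1, 163.6], [290.7, 165.8], [301.2, 167.1]]
red [ 0.4702 -0.1664] [[278.6, 156.1], [295.6, 158.1], [305.8, 159.3]]
blue [ 0.476  -0.2298] [[283.0, 148.9], [299.4, 150.7], [309.1, 151.8]]
```

```bash
t='x'; python3 -m inch '[{"slide":[0.307,0.693,0.02],"yaw":-0.434},{"slide":[0.307,0.693,0.02],"yaw":-0.434},{"slide":[0.307,0.693,0.02],"yaw":-0.434},{"slide":[0.307,0.693,0.02],"yaw":-0.434},{"slide":[0.307,0.693,0.02],"yaw":-0.434},{"slide":[0.307,0.693,0.02],"yaw":-0.434},{"slide":[0.307,0.693,0.02],"yaw":-0.434},{"slide":[0.307,0.693,0.02],"yaw":-0.434},{"slide":[0.307,0.693,0.02],"yaw":-0.434},{"slide":[0.307,0.693,0.02],"yaw":-0.434},{"slide":[0.307,0.693,0.02],"yaw":-0.434},{"slide":[0.307,0.693,0.02],"yaw":-0.434},{"slide":[0.307,0.693,0.02],"yaw":-0.434},{"slide":[0.307,0.693,0.02],"yaw":-0.434},{"slide":[0.307,0.693,0.02],"yaw":-0.434},{"slide":[0.307,0.693,0.02],"yaw":-0.434},{"slide":[0.307,0.693,0.02],"yaw":-0.434},{"slide":[0.307,0.693,0.02],"yaw":-0.434},{"slide":[0.307,0.693,0.02],"yaw":-0.434},{"slide":[0.307,0.693,0.02],"yaw":-0.434}]' 110 40
```

```text
clock: 2.07
position: [0.4889, 0.0986, 0.2624]
ee_rot: [0.998, -0.067, -0.0, -0.001]
ft_force: [-0.6, -0.2, 0.3]
grip_width: 0.566
grasp_force: 0.0
```

```bash
python3 -m inch '[{"slide":[0,0,-0.03],"yaw":-0.005},{"slide":[0,0,-0.05],"yaw":-0.005},{"slide":[0,0,-0.05],"yaw":-0.005}]'
python3 - <<'E'
from workcell import *
import cv2
from h import *
o=get_obs();print(o["position"].round(4),o["ee_rot"].round(4),o["joint_pos"].round(2))
a=camera("side")["frame"][100:230,190:350,::-1];cv2.imwrite("pics/s1.png",cv2.resize(a,None,fx=4,fy=4,interpolation=cv2.INTER_CUBIC))
E
```

```text
clock: 2.32
position: [0.4866, 0.0932, 0.2088]
ee_rot: [0.997, -0.073, -0.003, 0.001]
ft_force: [-0.5, -0.3, 0.2]
grip_width: 0.568
grasp_force: 0.0
[0.4866 0.0932 0.2088] [ 9.974e-01 -7.260e-02 -2.700e-03  8.000e-04] [ 0.49  0.15 -0.82  1.8   0.11  1.25 -2.08]
```

View pics/s1.png

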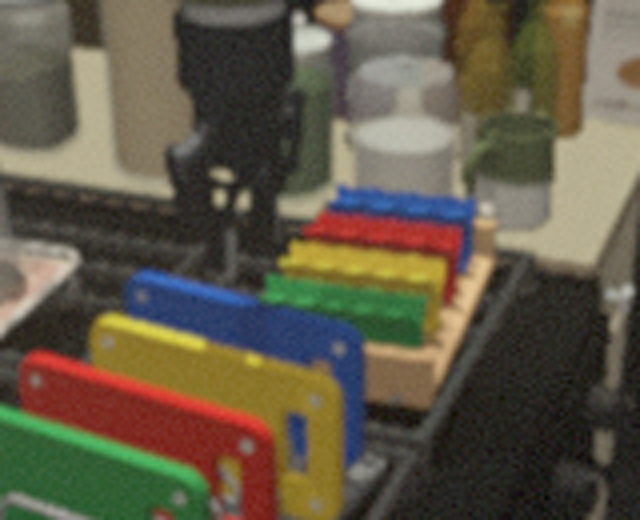

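```bash
python3 -m inch '[{"slide":[0,0,-0.03],"yaw":0.004},{"slide":[0,0,-0.05],"yaw":0.004},{"slide":[0,0,-0.064],"yaw":0.004},{"slide":[0,0,-0.064],"yaw":0.004},{"slide":[0,0,-0.064],"yaw":0.004}]'; python3 -m inch '[{"slide":[0,0,0],"yaw":0},{"slide":[0,0,0],"yaw":0},{"slide":[0,0,0],"yaw":0},{"slide":[0,0,0],"yaw":0},{"slide":[0,0,0],"yaw":0},{"slide":[0,0,0],"yaw":0}]' 255 60
```

```text
clock: 2.78
position: [0.489, 0.0945, 0.1495]
ee_rot: [0.998, -0.07, 0.0, 0.0]
ft_force: [-0.4, 0.4, 0.6]
grip_width: 0.571
grasp_force: 0.0
clock: 3.28
position: [0.4894, 0.0949, 0.1495]
ee_rot: [0.998, -0.07, 0.001, 0.0]
ft_force: [-0.5, 0.2, 6.4]
grip_width: 0.105
grasp_force: 59.4
```

```bash
python3 -m inch '[{"slide":[0,0,0.02]},{"slide":[0,0,0.055]},{"slide":[0,0,0.095]},{"slide":[0,0,0.125]},{"slide":[0,0,0.127]},{"slide":[-0.01,-0.04,0.127],"yaw":0.06},{"slide":[-0.0125,-0.08,0.127],"yaw":0.14},{"slide":[-0.0125,-0.12,0.127],"yaw":0.21},{"slide":[-0.0125,-0.16,0.127],"yaw":0.21},{"slide":[-0.0125,-0.2,0.127],"yaw":0.21},{"slide":[-0.0125,-0.24,0.127],"yaw":0.21},{"slide":[-0.0125,-0.28,0.127],"yaw":0.21},{"slide":[-0.0125,-0.31,0.127],"yaw":0.21},{"slide":[-0.0125,-0.328,0.127],"yaw":0.21},{"slide":[-0.0125,-0.328,0.127],"yaw":0.21},{"slide":[-0.0125,-0.328,0.127],"yaw":0.21},{"slide":[-0.0125,-0.328,0.127],"yaw":0.21}]'
python3 - <<'E'
from workcell import *
import cv2
o=get_obs();print(o["position"].round(4),o["ee_rot"].round(4),o["joint_pos"].round(2))
for n,(a,b,c,d) in dict(top=(140,240,250,360),side=(90,200,220,330)).items():
    f=camera(n)["frame"];cv2.imwrite(f"pics/{n}2full.png",f[:,:,::-1]);cv2.imwrite(f"pics/{n}2.png",cv2.resize(f[a:b,c:d,::-1],None,fx=5,fy=5,interpolation=cv2.INTER_CUBIC))
A,B=[cv2.imread(f"pics/{n}2.png") for n in("top","side")]
h=min(len(A),len(B));cv2.imwrite("pics/both2.png",cv2.resize(cv2.hconcat([A[:h],B[:h]]),(800,370)))
E
```

```text
[0.4894 0.0949 0.1495] [ 9.975e-01 -7.020e-02  9.000e-04  1.000e-04] [ 0.46  0.22 -0.82  1.87  0.18  1.12 -2.13]invalid input
```

View pics/both2.png

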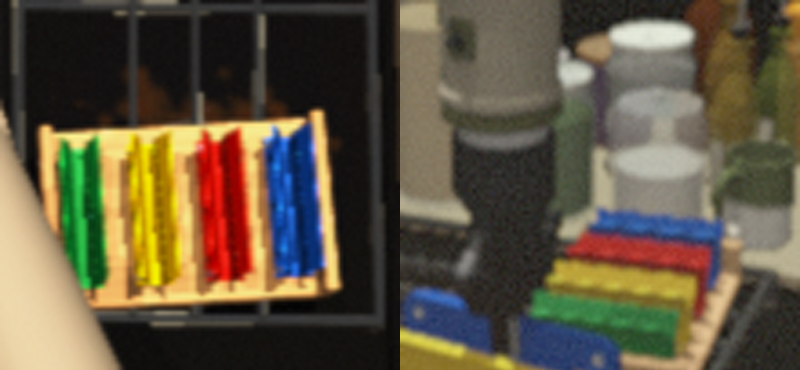

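The move was refused because the rows lacked "yaw". The board is still gripped in the rack.

```bash
python3 -m inch '[{"slide":[0,0,0.02],"yaw":0},{"slide":[0,0,0.055],"yaw":0},{"slide":[0,0,0.095],"yaw":0},{"slide":[0,0,0.125],"yaw":0},{"slide":[0,0,0.127],"yaw":0},{"slide":[-0.01,-0.04,0.127],"yaw":0.06},{"slide":[-0.0125,-0.08,0.127],"yaw":0.14},{"slide":[-0.0125,-0.12,0.127],"yaw":0.21},{"slide":[-0.0125,-0.16,0.127],"yaw":0.21},{"slide":[-0.0125,-0.2,0.127],"yaw":0.21},{"slide":[-0.0125,-0.24,0.127],"yaw":0.21},{"slide":[-0.0125,-0.28,0.127],"yaw":0.21},{"slide":[-0.0125,-0.31,0.127],"yaw":0.21},{"slide":[-0.0125,-0.328,0.127],"yaw":0.21},{"slide":[-0.0125,-0.328,0.127],"yaw":0.21},{"slide":[-0.0125,-0.328,0.127],"yaw":0.21},{"slide":[-0.0125,-0.328,0.127],"yaw":0.21}]'
python3 - <<'E'
from workcell import *
import cv2
o=get_obs();print(o["position"].round(4),o["ee_rot"].round(4),o["joint_pos"].round(2))
for n,(a,b,c,d) in dict(top=(140,240,250,360),side=(90,200,220,330)).items():
    f=camera(n)["frame"];cv2.imwrite(f"pics/{n}3full.png",f[:,:,::-1]);cv2.imwrite(f"pics/{n}3.png",cv2.resize(f[a:b,c:d,::-1],None,fx=5,fy=5,interpolation=cv2.INTER_CUBIC))
A,B=[cv2.imread(f"pics/{n}3.png") for n in("top","side")]
h=min(len(A),len(B));cv2.imwrite("pics/both3.png",cv2.resize(cv2.hconcat([A[:h],B[:h]]),(800,370)))
E
```

```text
clock: 4.8
position: [0.4762, -0.2319, 0.2749]
ee_rot: [0.999, 0.035, -0.0, -0.0]
ft_force: [0.6, 1.2, -2.3]
grip_width: 0.105
grasp_force: 59.6
[ 0.4762 -0.2319  0.2749] [ 9.994e-01  3.550e-02 -3.000e-04 -5.000e-04] [ 0.86  0.15 -0.55  1.64  0.08  1.38 -1.19]
```

View pics/both3.png

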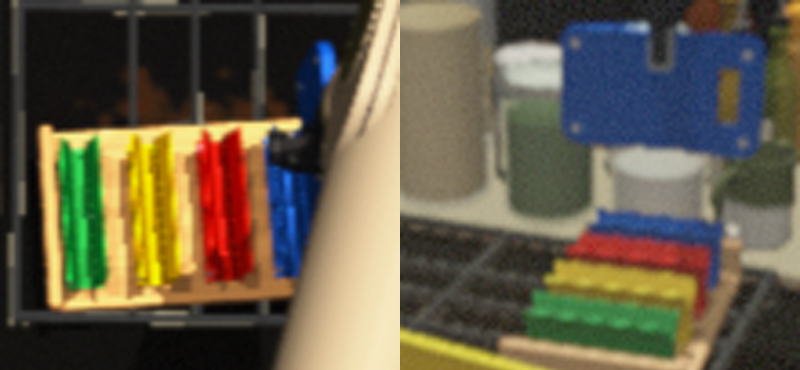

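```bash
cat > m3.py <<'E'
import sys
from workcell import *
from h import *
# held board: where are its ends along its axis, from the side view, given TCP and yaw
col=sys.argv[1];o=get_obs();p=o["position"];q=o["ee_rot"];yw=2*np.arctan2(q[1],q[0])
S=camera("side");d=np.array([np.cos(yw),np.sin(yw),0]);n=np.array([-d[1],d[0],0])
u,v=proj(S,p)[0];b=max(blobs(mask(S["frame"],col),(0,0,512,384)),key=lambda m:m.sum()*(abs(np.where(m)[1].mean()-u)<25)*(abs(np.where(m)[0].mean()-v)<40))
C,D=None,None
def plane(uv):
    C,D=rays(S,uv);t=((p+n*.005-C)@n)/(D@n);return C+D*t[:,None]
ys,xs=np.where(b);X=plane(np.c_[xs,ys]);s=(X-p)@d
h,_=np.histogram(s,np.arange(-.13,.13,.002));k=np.where(h>h.max()*.4)[0]
print("tcp",p.round(4),"yaw",yw.round(4),"along ends",s.min().round(4),s.max().round(4),"mid",((s.min()+s.max())/2).round(4))
for a,bb in((-.05,-.03),(.04,.06)):
    m=(s>a)&(s<bb);print("  z range at",a,bb,np.percentile(X[m,2],[2,98]).round(4))
E
python3 m3.py blue
```

```text
tcp [ 0.4764 -0.2316  0.2752] yaw 0.0719 along ends -0.0951 0.0931 mid -0.001
  z range at -0.05 -0.03 [0.1939 0.2928]
  z range at 0.04 0.06 [0.1921 0.3022]
```

```bash
python3 -m inch '[{"slide":[0,-0.0005,-0.035],"yaw":0},{"slide":[0,-0.0005,-0.07],"yaw":0},{"slide":[0,-0.0005,-0.08],"yaw":0},{"slide":[0,-0.0005,-0.086],"yaw":0},{"slide":[0,-0.0005,-0.09],"yaw":0},{"slide":[0,-0.0005,-0.09],"yaw":0}]';python3 -m inch '[{"slide":[0,0,-0.004],"yaw":0},{"slide":[0,0,-0.008],"yaw":0},{"slide":[0,0,-0.01],"yaw":0},{"slide":[0,0,-0.01],"yaw":0}]'
python3 - <<'E'
from workcell import *
import cv2
print(get_obs()["torque"].round(2))
f=camera("side")["frame"];cv2.imwrite("pics/s4.png",cv2.resize(f[100:200,220:330,::-1],None,fx=5,fy=5,interpolation=cv2.INTER_CUBIC))
E
```

```text
clock: 5.45
position: [0.4767, -0.2335, 0.1862]
ee_rot: [0.999, 0.035, 0.0, 0.0]
ft_force: [0.0, 0.5, -2.6]
grip_width: 0.111
grasp_force: 59.5
clock: 5.78
position: [0.476, -0.2336, 0.1752]
ee_rot: [0.999, 0.035, -0.0, 0.0]
ft_force: [0.2, -0.2, -2.2]
grip_width: 0.113
grasp_force: 59.6
[-0.02  0.04 -0.01]
```

View pics/s4.png

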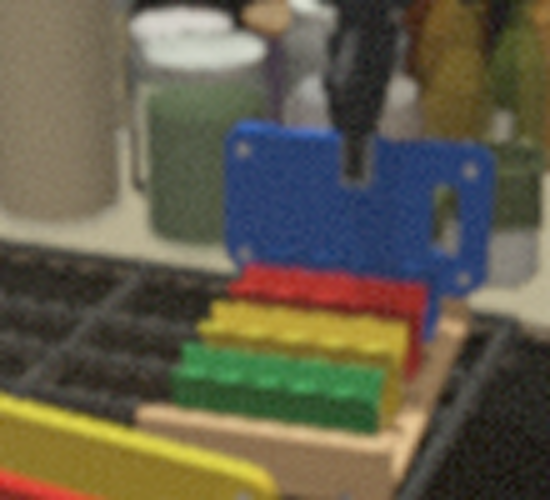

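The blue board is entering the blue slot (board centre about px 360,200) and there is no contact force yet. I'll continue gently.

```bash
python3 -m inch '[{"slide":[0,0,-0.003],"yaw":0},{"slide":[0,0,-0.006],"yaw":0},{"slide":[0,0,-0.006],"yaw":0}]';python3 -m inch '[{"slide":[0,0,-0.003],"yaw":0},{"slide":[0,0,-0.006],"yaw":0},{"slide":[0,0,-0.006],"yaw":0}]'
```

```text
clock: 6.08
position: [0.4758, -0.2335, 0.1687]
ee_rot: [0.999, 0.035, -0.0, -0.0]
ft_force: [-0.6, -0.3, -3.3]
grip_width: 0.107
grasp_force: 59.5
clock: 6.33
position: [0.4758, -0.2334, 0.1626]
ee_rot: [0.999, 0.035, -0.0, -0.0]
ft_force: [-0.0, 0.4, -3.2]
grip_width: 0.105
grasp_force: 59.5
```

```bash
python3 -m inch '[{"slide":[0,0,-0.004],"yaw":0},{"slide":[0,0,-0.008],"yaw":0},{"slide":[0,0,-0.011],"yaw":0},{"slide":[0,0,-0.011],"yaw":0}]';python3 -m inch '[{"slide":[0,0,-0.002],"yaw":0},{"slide":[0,0,-0.004],"yaw":0},{"slide":[0,0,-0.004],"yaw":0}]'
```

```text
clock: 6.67
position: [0.4757, -0.2334, 0.1514]
ee_rot: [0.999, 0.035, -0.001, -0.0]
ft_force: [-0.1, -0.0, -2.8]
grip_width: 0.107
grasp_force: 59.5
clock: 6.92
position: [0.476, -0.2335, 0.148]
ee_rot: [0.999, 0.035, -0.0, -0.0]
ft_force: [0.2, -0.2, -3.4]
grip_width: 0.106
grasp_force: 59.6
```

```bash
python3 -m inch '[{"slide":[0,0,-0.002],"yaw":0},{"slide":[0,0,-0.002],"yaw":0}]';python3 -m inch '[{"slide":[0,0,-0.002],"yaw":0},{"slide":[0,0,-0.002],"yaw":0}]';python3 m3.py blue
```

```text
clock: 7.08
position: [0.4763, -0.2339, 0.1477]
ee_rot: [0.999, 0.035, 0.0, 0.001]
ft_force: [-5.9, 0.1, 10.1]
grip_width: 0.108
grasp_force: 61.7
clock: 7.25
position: [0.4765, -0.2344, 0.1476]
ee_rot: [0.999, 0.035, 0.001, 0.001]
ft_force: [-12.7, 2.0, 27.2]
grip_width: 0.104
grasp_force: 64.6
tcp [ 0.4765 -0.2344  0.1476] yaw 0.0691 along ends -0.0939 0.0891 mid -0.0024
  z range at -0.05 -0.03 [0.1003 0.1639]
  z range at 0.04 0.06 [0.1008 0.1656]
```

```bash
python3 -m inch '[{"slide":[0,0,0.003],"yaw":0},{"slide":[0,0,0.003],"yaw":0}]'; python3 -m inch '[{"slide":[0,0,0],"yaw":0},{"slide":[0,0,0],"yaw":0},{"slide":[0,0,0],"yaw":0},{"slide":[0,0,0],"yaw":0}]' 110;  python3 -m inch '[{"slide":[0,0,0.03],"yaw":0},{"slide":[0,0,0.07],"yaw":0},{"slide":[0,0,0.1],"yaw":0},{"slide":[0,0,0.1],"yaw":0}]'
```

```text
clock: 7.47
position: [0.4766, -0.2338, 0.1482]
ee_rot: [0.999, 0.035, 0.001, 0.001]
ft_force: [0.4, -0.1, -2.2]
grip_width: 0.109
grasp_force: 59.8
clock: 7.8
position: [0.4761, -0.2335, 0.1472]
ee_rot: [0.999, 0.035, -0.0, -0.0]
ft_force: [-0.5, 0.6, 1.3]
grip_width: 0.568
grasp_force: 0.0
clock: 8.13
position: [0.4787, -0.2342, 0.2537]
ee_rot: [0.999, 0.035, 0.004, 0.002]
ft_force: [0.3, -0.1, 0.0]
grip_width: 0.57
grasp_force: 0.0
```

```bash
python3 -m inch '[{"slide":[0,0.04,0.01],"yaw":-0.05},{"slide":[0,0.08,0.01],"yaw":-0.1},{"slide":[0,0.12,0.01],"yaw":-0.15},{"slide":[0.002,0.16,0.01],"yaw":-0.21},{"slide":[0.002,0.2,0.01],"yaw":-0.21},{"slide":[0.002,0.24,0.01],"yaw":-0.21},{"slide":[0.002,0.28,0.01],"yaw":-0.21},{"slide":[0.002,0.32,0.01],"yaw":-0.21},{"slide":[0.002,0.36,0.01],"yaw":-0.21},{"slide":[0.002,0.385,0.01],"yaw":-0.21},{"slide":[0.002,0.396,0.01],"yaw":-0.21},{"slide":[0.002,0.396,0.01],"yaw":-0.21},{"slide":[0.002,0.396,0.01],"yaw":-0.21}]'
python3 - <<'E'
from workcell import *
from h import *
f=camera("top");F=f["frame"];cv2.imwrite("pics/t5.png",cv2.resize(F[140:230,250:350,::-1],None,fx=6,fy=6,interpolation=cv2.INTER_CUBIC))
print(get_obs()["position"].round(4),get_obs()["joint_pos"].round(2))
bs=blobs(mask(F,"blue"),(300,140,350,226));
for b in bs[:2]:
  e=edges(F,b)
  if len(e)>20:
    v0,v1=e[0,0],e[-1,0];q=e[5:40];p=rline(q[:,0],q[:,2]);print(v0,v1,onz(f,[[np.polyval(p,v0),v0],[np.polyval(p,v1),v1]],.1705).round(4))
E
```

```text
clock: 9.22
position: [0.478, 0.1626, 0.2571]
ee_rot: [0.998, -0.069, -0.0, 0.0]
ft_force: [0.9, -0.2, 0.5]
grip_width: 0.567
grasp_force: 0.0
[0.4783 0.1615 0.2571] [ 0.41  0.14 -0.88  1.71  0.11  1.34 -2.21]
```

View pics/t5.png

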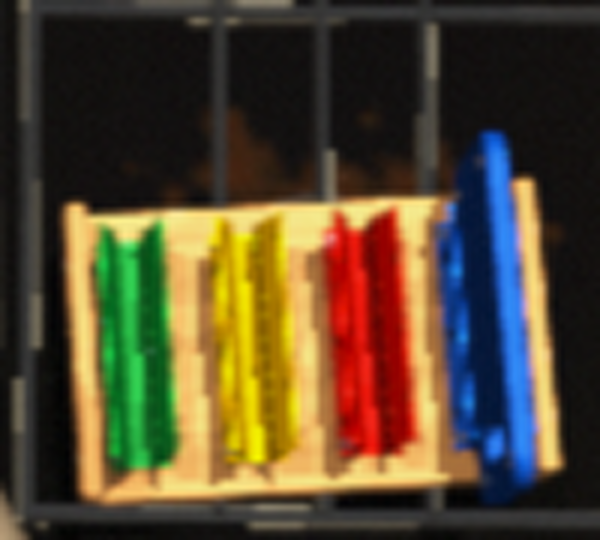

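Run:
```python
from workcell import *
from h import *
f=camera("top");F=f["frame"]
b=blobs(mask(F,"blue"),(315,140,350,230))[0];ys,xs=np.where(b)
ch=chroma(F)[:,333:336].mean(1);ch2=chroma(F)[:,330:333].mean(1)
print(ys.min(),ys.max());print(ch2[158:168].round(),ch[214:228].round())
for v in(161,162,163,220,221,222,223):print(v,onz(f,[[331.5 if v<200 else 337,v]],.1705).round(4))
# stand ends (bamboo) at several z
hs=cv2.cvtColor(cv2.GaussianBlur(F,(3,3),0),cv2.COLOR_RGB2HSV);w=(hs[...,0]>8)&(hs[...,0]<24)&(hs[...,1]>60)&(hs[...,1]<190)&(hs[...,2]>110)
for u in(264,265,341,342):
    r=np.where(w[165:235,u])[0]+165
    if len(r):print(u,r.min(),r.max(),[onz(f,[[u,r.min()],[u,r.max()]],z)[:,0].round(4).tolist() for z in(.06,.08,.1)])
```

```text
161 221
[  2.   2.   2.  32. 137. 161. 163. 156. 138. 140.] [139. 119.  82.  60.  62.  63.  58.  51.  45.  32.   7.   1.   1.   4.]
161 [[ 0.5699 -0.2242  0.1705]]
162 [[ 0.5667 -0.2241  0.1705]]
163 [[ 0.5634 -0.224   0.1705]]
220 [[ 0.3832 -0.2375  0.1705]]
221 [[ 0.3801 -0.2375  0.1705]]
222 [[ 0.377  -0.2374  0.1705]]
223 [[ 0.3739 -0.2373  0.1705]]
264 175 222 [[0.5464, 0.3866], [0.5419, 0.3843], [0.5375, 0.3821]]
265 175 223 [[0.5465, 0.3833], [0.542, 0.3811], [0.5375, 0.3789]]
341 194 218 [[0.4846, 0.4034], [0.481, 0.4009], [0.4774, 0.3984]]
342 204 218 [[0.4506, 0.4035], [0.4475, 0.401], [0.4443, 0.3984]]
```

Blue is upright in its slot. On to yellow: descend and grip.

```bash
python3 -m inch '[{"slide":[0,0,-0.04],"yaw":0},{"slide":[0,0,-0.075],"yaw":0},{"slide":[0,0,-0.1],"yaw":0},{"slide":[0,0,-0.108],"yaw":0},{"slide":[0,0,-0.108],"yaw":0},{"slide":[0,0,-0.108],"yaw":0}]'; python3 -m inch '[{"slide":[0,0,0],"yaw":0},{"slide":[0,0,0],"yaw":0},{"slide":[0,0,0],"yaw":0},{"slide":[0,0,0],"yaw":0},{"slide":[0,0,0],"yaw":0},{"slide":[0,0,0],"yaw":0}]' 255 60
```

```text
clock: 9.82
position: [0.4788, 0.162, 0.1504]
ee_rot: [0.998, -0.071, 0.0, -0.0]
ft_force: [-0.6, 0.9, 0.4]
grip_width: 0.571
grasp_force: 0.0
clock: 10.32
position: [0.4788, 0.1626, 0.1505]
ee_rot: [0.998, -0.07, 0.001, -0.0]
ft_force: [-0.8, -0.2, 6.5]
grip_width: 0.111
grasp_force: 59.7
```

```bash
python3 -m inch '[{"slide":[0,0,0.02],"yaw":0},{"slide":[0,0,0.055],"yaw":0},{"slide":[0,0,0.095],"yaw":0},{"slide":[0,0,0.125],"yaw":0},{"slide":[0,0,0.127],"yaw":0},{"slide":[-0.01,-0.04,0.127],"yaw":0.06},{"slide":[-0.012,-0.08,0.127],"yaw":0.14},{"slide":[-0.012,-0.12,0.127],"yaw":0.21},{"slide":[-0.012,-0.16,0.127],"yaw":0.21},{"slide":[-0.012,-0.2,0.127],"yaw":0.21},{"slide":[-0.012,-0.24,0.127],"yaw":0.21},{"slide":[-0.012,-0.26,0.127],"yaw":0.21},{"slide":[-0.012,-0.268,0.127],"yaw":0.21},{"slide":[-0.012,-0.268,0.127],"yaw":0.21},{"slide":[-0.012,-0.268,0.127],"yaw":0.21},{"slide":[-0.012,-0.268,0.127],"yaw":0.21}]';python3 m3.py yellow
```

```text
clock: 11.65
position: [0.4663, -0.1036, 0.2763]
ee_rot: [0.999, 0.036, 0.0, -0.0]
ft_force: [-0.5, -0.1, -1.8]
grip_width: 0.105
grasp_force: 59.3
tcp [ 0.4663 -0.1036  0.2763] yaw 0.0724 along ends -0.1486 0.0978 mid -0.0254
  z range at -0.05 -0.03 [0.1908 0.2952]
  z range at 0.04 0.06 [0.1888 0.294 ]
```

```bash
cat >> m3.py <<'E'
for za in(.06,.04,.03):
    m=abs(X[:,2]-(p[2]-za))<.008;print("  band",za,np.percentile(s[m],[.5,99.5]).round(4))
E
python3 m3.py yellow
```

```text
tcp [ 0.4663 -0.1037  0.2764] yaw 0.0726 along ends -0.1455 0.0979 mid -0.0238
  z range at -0.05 -0.03 [0.1908 0.2952]
  z range at 0.04 0.06 [0.1888 0.2943]
  band 0.06 [-0.0908  0.0975]
  band 0.04 [-0.0958  0.0969]
  band 0.03 [-0.1451  0.0966]
```

```bash
python3 -m inch '[{"slide":[-0.0015,-0.002,-0.035],"yaw":0},{"slide":[-0.0015,-0.002,-0.07],"yaw":0},{"slide":[-0.0015,-0.002,-0.085],"yaw":0},{"slide":[-0.0015,-0.002,-0.095],"yaw":0},{"slide":[-0.0015,-0.002,-0.1],"yaw":0},{"slide":[-0.0015,-0.002,-0.1],"yaw":0}]';python3 -m inch '[{"slide":[0,0,-0.004],"yaw":0},{"slide":[0,0,-0.008],"yaw":0},{"slide":[0,0,-0.008],"yaw":0}]'
```

```text
clock: 12.25
position: [0.4647, -0.107, 0.1762]
ee_rot: [0.999, 0.035, -0.0, -0.0]
ft_force: [-0.1, 0.6, -1.2]
grip_width: 0.111
grasp_force: 59.1
clock: 12.5
position: [0.4648, -0.1076, 0.1684]
ee_rot: [0.999, 0.035, 0.0, 0.0]
ft_force: [-0.2, 0.7, -2.0]
grip_width: 0.107
grasp_force: 59.2
```

```bash
python3 -m inch '[{"slide":[0,0.001,-0.004],"yaw":0},{"slide":[0,0.001,-0.008],"yaw":0},{"slide":[0,0.001,-0.012],"yaw":0},{"slide":[0,0.001,-0.015],"yaw":0},{"slide":[0,0.001,-0.015],"yaw":0}]';python3 -m inch '[{"slide":[0,0,-0.002],"yaw":0},{"slide":[0,0,-0.004],"yaw":0},{"slide":[0,0,-0.005],"yaw":0},{"slide":[0,0,-0.005],"yaw":0}]'
```

```text
clock: 12.92
position: [0.4642, -0.1065, 0.1526]
ee_rot: [0.999, 0.035, -0.001, -0.0]
ft_force: [0.6, -0.5, -1.7]
grip_width: 0.108
grasp_force: 59.2
clock: 13.25
position: [0.4647, -0.1066, 0.1487]
ee_rot: [0.999, 0.035, 0.0, 0.0]
ft_force: [-2.5, 0.3, 2.5]
grip_width: 0.107
grasp_force: 60.0
```

```bash
python3 -m inch '[{"slide":[0,0,-0.001],"yaw":0},{"slide":[0,0,-0.001],"yaw":0}]'; python3 -m inch '[{"slide":[0,0,0.001],"yaw":0},{"slide":[0,0,0.001],"yaw":0},{"slide":[0,0,0.001],"yaw":0},{"slide":[0,0,0.001],"yaw":0},{"slide":[0,0,0.03],"yaw":0},{"slide":[0,0,0.07],"yaw":0},{"slide":[0,0,0.105],"yaw":0},{"slide":[0,0,0.11],"yaw":0},{"slide":[0,0,0.11],"yaw":0}]' 110;python3 -c "
from workcell import *
print(get_obs()['position'])"
```

```text
clock: 13.42
position: [0.4648, -0.1068, 0.1487]
ee_rot: [0.999, 0.035, 0.0, 0.001]
ft_force: [-8.5, 0.5, 15.8]
grip_width: 0.106
grasp_force: 62.1
clock: 14.17
position: [0.4658, -0.1067, 0.2596]
ee_rot: [0.999, 0.035, 0.002, 0.001]
ft_force: [-0.4, -0.8, -0.6]
grip_width: 0.566
grasp_force: 0.0
[ 0.46584773 -0.10671683  0.25955984]
```

```bash
python3 -m inch '[{"slide":[0.005,0.04,0],"yaw":-0.05},{"slide":[0.01,0.08,0],"yaw":-0.1},{"slide":[0.015,0.12,0],"yaw":-0.15},{"slide":[0.02,0.16,0],"yaw":-0.21},{"slide":[0.025,0.2,0],"yaw":-0.21},{"slide":[0.03,0.24,0],"yaw":-0.21},{"slide":[0.035,0.28,0],"yaw":-0.21},{"slide":[0.035,0.315,0],"yaw":-0.21},{"slide":[0.035,0.33,0],"yaw":-0.21},{"slide":[0.035,0.33,0],"yaw":-0.21},{"slide":[0.035,0.33,0],"yaw":-0.21},{"slide":[0.035,0.33,0],"yaw":-0.21}]'
python3 - <<'E'
from workcell import *
from h import *
F=camera("top")["frame"];S=camera("side")["frame"]
a=cv2.resize(F[140:230,250:350,::-1],(400,360),interpolation=cv2.INTER_CUBIC);b=cv2.resize(S[120:220,190:300,::-1],(396,360),interpolation=cv2.INTER_CUBIC)
cv2.imwrite("pics/b6.png",cv2.hconcat([a,b]));print(get_obs()["position"].round(4),get_obs()["joint_pos"].round(2))
E
```

```text
clock: 15.17
position: [0.4995, 0.2223, 0.2561]
ee_rot: [0.998, -0.07, -0.001, 0.001]
ft_force: [-0.1, -0.3, -0.1]
grip_width: 0.567
grasp_force: 0.0
[0.4999 0.2219 0.2567] [ 0.27  0.26 -0.91  1.61  0.21  1.37 -2.37]
```

View pics/b6.png

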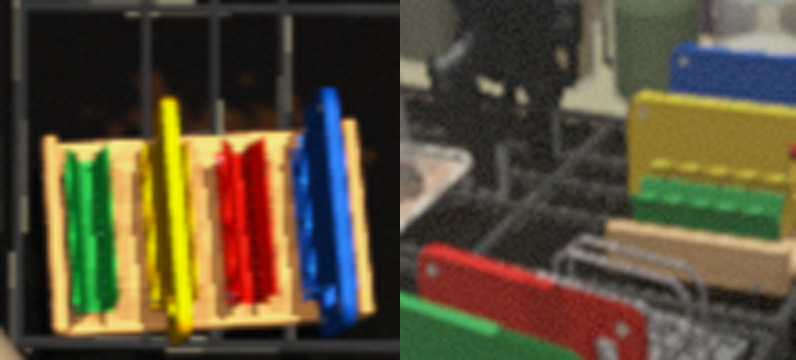

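Blue and yellow are both seated upright in their slots (crop px 325,210 and 170,215). Now red.

```bash
python3 -m inch '[{"slide":[0,0.0005,-0.04],"yaw":0},{"slide":[0,0.0005,-0.075],"yaw":0},{"slide":[0,0.0005,-0.1],"yaw":0},{"slide":[0,0.0005,-0.107],"yaw":0},{"slide":[0,0.0005,-0.107],"yaw":0},{"slide":[0,0.0005,-0.107],"yaw":0}]'; python3 -m inch '[{"slide":[0,0,0],"yaw":0},{"slide":[0,0,0],"yaw":0},{"slide":[0,0,0],"yaw":0},{"slide":[0,0,0],"yaw":0},{"slide":[0,0,0],"yaw":0},{"slide":[0,0,0],"yaw":0}]' 255 60
```

```text
clock: 15.77
position: [0.5002, 0.2237, 0.1515]
ee_rot: [0.998, -0.07, 0.0, -0.0]
ft_force: [0.2, 0.3, 0.4]
grip_width: 0.569
grasp_force: 0.0
clock: 16.27
position: [0.5003, 0.2243, 0.1516]
ee_rot: [0.998, -0.07, 0.001, -0.0]
ft_force: [-1.1, -1.3, 6.1]
grip_width: 0.107
grasp_force: 59.8
```

```bash
python3 -m inch '[{"slide":[0,0,0.02],"yaw":0},{"slide":[0,0,0.055],"yaw":0},{"slide":[0,0,0.095],"yaw":0},{"slide":[0,0,0.125],"yaw":0},{"slide":[0,0,0.13],"yaw":0},{"slide":[-0.01,-0.04,0.13],"yaw":0.06},{"slide":[-0.02,-0.08,0.13],"yaw":0.14},{"slide":[-0.029,-0.12,0.13],"yaw":0.21},{"slide":[-0.029,-0.16,0.13],"yaw":0.21},{"slide":[-0.029,-0.2,0.13],"yaw":0.21},{"slide":[-0.029,-0.24,0.13],"yaw":0.21},{"slide":[-0.029,-0.28,0.13],"yaw":0.21},{"slide":[-0.029,-0.32,0.13],"yaw":0.21},{"slide":[-0.029,-0.36,0.13],"yaw":0.21},{"slide":[-0.029,-0.385,0.13],"yaw":0.21},{"slide":[-0.029,-0.394,0.13],"yaw":0.21},{"slide":[-0.029,-0.394,0.13],"yaw":0.21},{"slide":[-0.029,-0.394,0.13],"yaw":0.21},{"slide":[-0.029,-0.394,0.13],"yaw":0.21}]';python3 m3.py red
```

```text
clock: 17.85
position: [0.4709, -0.168, 0.2803]
ee_rot: [0.999, 0.036, 0.0, -0.0]
ft_force: [-0.6, 1.3, -2.4]
grip_width: 0.105
grasp_force: 59.5
tcp [ 0.4709 -0.168   0.2803] yaw 0.0724 along ends -0.0962 0.0926 mid -0.0018
  z range at -0.05 -0.03 [0.1931 0.2983]
  z range at 0.04 0.06 [0.1938 0.3038]
  band 0.06 [-0.0937  0.0921]
  band 0.04 [-0.0954  0.0917]
  band 0.03 [-0.095   0.0915]
```

```bash
python3 -m inch '[{"slide":[0.002,-0.0003,-0.035],"yaw":0},{"slide":[0.002,-0.0003,-0.07],"yaw":0},{"slide":[0.002,-0.0003,-0.085],"yaw":0},{"slide":[0.002,-0.0003,-0.095],"yaw":0},{"slide":[0.002,-0.0003,-0.1],"yaw":0},{"slide":[0.002,-0.0003,-0.1],"yaw":0}]';python3 -m inch '[{"slide":[0,0,-0.004],"yaw":0},{"slide":[0,0,-0.008],"yaw":0},{"slide":[0,0,-0.01],"yaw":0},{"slide":[0,0,-0.01],"yaw":0}]'
```

```text
clock: 18.4
position: [0.4727, -0.1696, 0.1802]
ee_rot: [0.999, 0.035, -0.0, -0.0]
ft_force: [-0.0, -0.2, -2.0]
grip_width: 0.107
grasp_force: 59.3
clock: 18.73
position: [0.4726, -0.1704, 0.1704]
ee_rot: [0.999, 0.035, 0.0, 0.0]
ft_force: [-0.7, 0.3, -2.1]
grip_width: 0.106
grasp_force: 59.4
```

```bash
python3 -m inch '[{"slide":[0,0,-0.004],"yaw":0},{"slide":[0,0,-0.008],"yaw":0},{"slide":[0,0,-0.012],"yaw":0},{"slide":[0,0,-0.016],"yaw":0},{"slide":[0,0,-0.016],"yaw":0}]';python3 -m inch '[{"slide":[0,0,-0.002],"yaw":0},{"slide":[0,0,-0.004],"yaw":0},{"slide":[0,0,-0.005],"yaw":0},{"slide":[0,0,-0.005],"yaw":0}]'
```

```text
clock: 19.15
position: [0.4721, -0.1702, 0.1533]
ee_rot: [0.999, 0.035, -0.001, -0.0]
ft_force: [0.5, -0.7, -2.7]
grip_width: 0.106
grasp_force: 59.4
clock: 19.48
position: [0.4727, -0.1705, 0.1498]
ee_rot: [0.999, 0.035, 0.0, 0.0]
ft_force: [-2.8, 0.3, 2.8]
grip_width: 0.106
grasp_force: 60.3
```

```bash
python3 -m inch '[{"slide":[0,0,-0.001],"yaw":0},{"slide":[0,0,-0.001],"yaw":0}]'; python3 -m inch '[{"slide":[0,0,0.001],"yaw":0},{"slide":[0,0,0.001],"yaw":0},{"slide":[0,0,0.001],"yaw":0},{"slide":[0,0,0.001],"yaw":0},{"slide":[0,0,0.03],"yaw":0},{"slide":[0,0,0.07],"yaw":0},{"slide":[0,0,0.105],"yaw":0},{"slide":[0,0,0.11],"yaw":0},{"slide":[0,0,0.11],"yaw":0}]' 110;python3 -m inch '[{"slide":[0.005,0.04,0],"yaw":-0.05},{"slide":[0.01,0.08,0],"yaw":-0.1},{"slide":[0.015,0.12,0],"yaw":-0.15},{"slide":[0.02,0.16,0],"yaw":-0.21},{"slide":[0.025,0.2,0],"yaw":-0.21},{"slide":[0.03,0.24,0],"yaw":-0.21},{"slide":[0.035,0.28,0],"yaw":-0.21},{"slide":[0.039,0.32,0],"yaw":-0.21},{"slide":[0.039,0.36,0],"yaw":-0.21},{"slide":[0.039,0.4,0],"yaw":-0.21},{"slide":[0.039,0.44,0],"yaw":-0.21},{"slide":[0.039,0.4565,0],"yaw":-0.21},{"slide":[0.039,0.4565,0],"yaw":-0.21},{"slide":[0.039,0.4565,0],"yaw":-0.21},{"slide":[0.039,0.4565,0],"yaw":-0.21}]'
python3 - <<'E'
from workcell import *
print(get_obs()["position"].round(4),get_obs()["joint_pos"].round(3))
E
```

```text
clock: 19.65
position: [0.4728, -0.1706, 0.1497]
ee_rot: [0.999, 0.035, 0.0, 0.001]
ft_force: [-8.5, 0.7, 13.8]
grip_width: 0.102
grasp_force: 62.0
clock: 20.4
position: [0.4738, -0.1706, 0.2606]
ee_rot: [0.999, 0.035, 0.002, 0.001]
ft_force: [0.6, 0.3, 0.1]
grip_width: 0.57
grasp_force: 0.0
clock: 21.65
position: [0.5116, 0.2851, 0.257]
ee_rot: [0.998, -0.07, -0.001, 0.001]
ft_force: [0.2, -0.5, 0.1]
grip_width: 0.569
grasp_force: 0.0
[0.5116 0.2851 0.257 ] [ 0.129  0.37  -0.908  1.509  0.293  1.407 -2.506]
```

```bash
python3 -m inch '[{"slide":[0,0.0005,-0.04],"yaw":0},{"slide":[0,0.0005,-0.075],"yaw":0},{"slide":[0,0.0005,-0.1],"yaw":0},{"slide":[0,0.0005,-0.108],"yaw":0},{"slide":[0,0.0005,-0.108],"yaw":0},{"slide":[0,0.0005,-0.108],"yaw":0}]'; python3 -m inch '[{"slide":[0,0,0],"yaw":0},{"slide":[0,0,0],"yaw":0},{"slide":[0,0,0],"yaw":0},{"slide":[0,0,0],"yaw":0},{"slide":[0,0,0],"yaw":0},{"slide":[0,0,0],"yaw":0}]' 255 60;python3 -c "
from workcell import *
print(get_obs()['joint_pos'])"
```

```text
clock: 22.15
position: [0.5122, 0.2861, 0.1513]
ee_rot: [0.998, -0.071, 0.0, -0.0]
ft_force: [-0.5, 1.7, 1.2]
grip_width: 0.565
grasp_force: 0.0
clock: 22.65
position: [0.5123, 0.287, 0.1517]
ee_rot: [0.998, -0.07, 0.001, -0.0]
ft_force: [-1.7, 0.6, 5.2]
grip_width: 0.109
grasp_force: 59.9
[ 0.08582408  0.4458803  -0.84996611  1.64427869  0.35434852  1.21139977
 -2.55279152]
```

```bash
python3 -m inch '[{"slide":[0,0,0.02],"yaw":0},{"slide":[0,0,0.055],"yaw":0},{"slide":[0,0,0.095],"yaw":0},{"slide":[0,0,0.125],"yaw":0},{"slide":[0,0,0.13],"yaw":0},{"slide":[-0.01,-0.04,0.13],"yaw":0.06},{"slide":[-0.02,-0.08,0.13],"yaw":0.14},{"slide":[-0.03,-0.12,0.13],"yaw":0.21},{"slide":[-0.04,-0.16,0.13],"yaw":0.21},{"slide":[-0.05,-0.2,0.13],"yaw":0.21},{"slide":[-0.05,-0.24,0.13],"yaw":0.21},{"slide":[-0.05,-0.28,0.13],"yaw":0.21},{"slide":[-0.05,-0.315,0.13],"yaw":0.21},{"slide":[-0.05,-0.329,0.13],"yaw":0.21},{"slide":[-0.05,-0.329,0.13],"yaw":0.21},{"slide":[-0.05,-0.329,0.13],"yaw":0.21},{"slide":[-0.05,-0.329,0.13],"yaw":0.21}]';python3 m3.py green
```

```text
clock: 24.07
position: [0.4615, -0.0412, 0.2801]
ee_rot: [0.999, 0.036, -0.0, -0.0]
ft_force: [-0.1, 0.9, -2.5]
grip_width: 0.111
grasp_force: 59.5
tcp [ 0.4615 -0.0412  0.2801] yaw 0.0712 along ends -0.0915 0.0931 mid 0.0008
  z range at -0.05 -0.03 [0.1941 0.2947]
  z range at 0.04 0.06 [0.1947 0.2956]
  band 0.06 [-0.0902  0.0887]
  band 0.04 [-0.0901  0.0908]
  band 0.03 [-0.0897  0.0906]
```

```bash
python3 -m inch '[{"slide":[0.0005,0,-0.035],"yaw":0},{"slide":[0.0005,0,-0.07],"yaw":0},{"slide":[0.0005,0,-0.085],"yaw":0},{"slide":[0.0005,0,-0.095],"yaw":0},{"slide":[0.0005,0,-0.1],"yaw":0},{"slide":[0.0005,0,-0.1],"yaw":0}]';python3 -m inch '[{"slide":[0,0,-0.004],"yaw":0},{"slide":[0,0,-0.008],"yaw":0},{"slide":[0,0,-0.01],"yaw":0},{"slide":[0,0,-0.01],"yaw":0}]'
```

```text
clock: 24.62
position: [0.4621, -0.0417, 0.1801]
ee_rot: [0.999, 0.035, -0.0, -0.0]
ft_force: [0.2, -0.1, -1.9]
grip_width: 0.105
grasp_force: 59.5
clock: 24.95
position: [0.4621, -0.0423, 0.1703]
ee_rot: [0.999, 0.035, 0.0, 0.0]
ft_force: [-0.0, 0.7, -3.3]
grip_width: 0.106
grasp_force: 59.5
```

```bash
python3 -m inch '[{"slide":[0,0,-0.004],"yaw":0},{"slide":[0,0,-0.008],"yaw":0},{"slide":[0,0,-0.012],"yaw":0},{"slide":[0,0,-0.016],"yaw":0},{"slide":[0,0,-0.016],"yaw":0}]';python3 -m inch '[{"slide":[0,0,-0.002],"yaw":0},{"slide":[0,0,-0.004],"yaw":0},{"slide":[0,0,-0.005],"yaw":0},{"slide":[0,0,-0.005],"yaw":0}]'
```

```text
clock: 25.37
position: [0.4616, -0.0423, 0.1534]
ee_rot: [0.999, 0.035, -0.001, -0.0]
ft_force: [-0.6, 0.5, -2.6]
grip_width: 0.109
grasp_force: 59.5
clock: 25.7
position: [0.4622, -0.0424, 0.1499]
ee_rot: [0.999, 0.035, 0.0, 0.0]
ft_force: [-3.6, -0.2, 4.9]
grip_width: 0.107
grasp_force: 60.5
```

Seated. Release, lift, and move aside for a final look.

```bash
python3 -m inch '[{"slide":[0,0,-0.001],"yaw":0},{"slide":[0,0,-0.001],"yaw":0}]'; python3 -m inch '[{"slide":[0,0,0.001],"yaw":0},{"slide":[0,0,0.001],"yaw":0},{"slide":[0,0,0.001],"yaw":0},{"slide":[0,0,0.001],"yaw":0},{"slide":[0,0,0.03],"yaw":0},{"slide":[0,0,0.07],"yaw":0},{"slide":[0,0,0.105],"yaw":0},{"slide":[0,0,0.13],"yaw":0},{"slide":[0,0.04,0.13],"yaw":0},{"slide":[0,0.08,0.13],"yaw":0},{"slide":[0,0.12,0.13],"yaw":0},{"slide":[0,0.16,0.13],"yaw":0},{"slide":[0,0.2,0.13],"yaw":0},{"slide":[0,0.24,0.13],"yaw":0},{"slide":[0,0.24,0.13],"yaw":0},{"slide":[0,0.24,0.13],"yaw":0}]' 110
python3 - <<'E'
from workcell import *
from h import *
T=camera("top");F=T["frame"];S=camera("side")["frame"]
a=cv2.resize(F[140:230,250:350,::-1],(400,360),interpolation=cv2.INTER_CUBIC);b=cv2.resize(S[100:200,220:330,::-1],(396,360),interpolation=cv2.INTER_CUBIC)
cv2.imwrite("pics/b7.png",cv2.hconcat([a,b]))
for c in HUE:
    m=blobs(mask(F,c),(258,150,350,230))[0];ys,xs=np.where(m);v=ys.min();print(c,ys.min(),ys.max(),onz(T,[[xs[ys==v].mean(),v-.5]],.1705)[0].round(4))
E
```

```text
clock: 25.87
position: [0.4623, -0.0425, 0.1498]
ee_rot: [0.999, 0.035, 0.0, 0.001]
ft_force: [-9.3, -0.4, 17.6]
grip_width: 0.107
grasp_force: 62.5
clock: 27.2
position: [0.4613, 0.2002, 0.2782]
ee_rot: [0.999, 0.037, -0.0, -0.001]
ft_force: [0.5, -0.1, -0.7]
grip_width: 0.568
grasp_force: 0.0
green 164 224 [ 0.5591 -0.035   0.1705]
red 162 224 [ 0.5674 -0.1626  0.1705]
yellow 163 226 [ 0.5632 -0.0995  0.1705]
blue 161 221 [ 0.5716 -0.2242  0.1705]
```

View pics/b7.png

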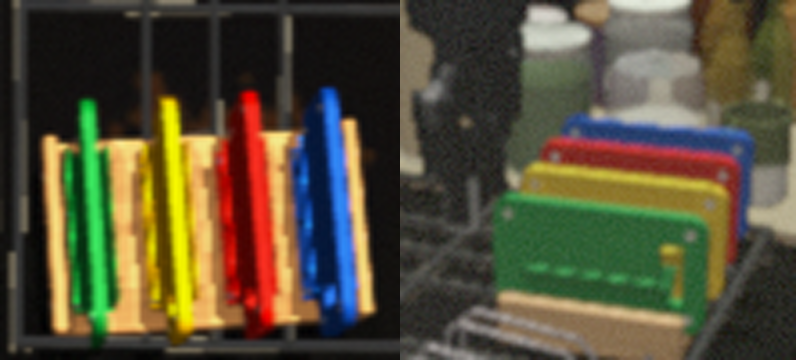

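All four boards are upright in the slots of their own colours, and their far ends line up evenly. The gripper is clear.

```bash
python3 -c "
from workcell import *
print(hand_in())"
```

```text
the job is handed in; nothing more can be done
None
```

All four boards are upright and fully down in the slots of their own colours, centred to within about 3 mm by camera, with the tumbler and mug untouched; the job was handed in at about 27 s, and no verdict came back.

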